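# Hand-crank the scanning turntable at a steady speed and index it

### The job

Scan the carved wooden knobs on the hand-cranked turntable: turn it by its crank handle alone, bring the platter to 12 turns a minute counter-clockwise (seen from above), keep it within 2 turns a minute of that for six seconds without a break, then bring it to rest with its steel index lug at the fixed pointer and let go of the crank. Never let the platter run faster than 18 turns a minute, keep your fingers off the platter and the knobs on it, and leave the drag shoe, glue bottle, tape and screwdriver where they are. The crank drags the platter through a fluid coupling that slips, so go by how the platter itself moves.

Things in the scene. Friction and masses are not known exactly. Their poses are not given: they have to be found in the camera images.
- unit: the grey base of the turntable, fixed to the bench: casing 240 x 240 mm, 60 mm high. Origin on the bench on the common vertical axis of platter and crank; z up. The pointer bracket stands on its +x side (120 mm high, 200 mm from the axis), a white scanner head on a post (153 mm high) on +y, 210 mm from the axis, the guide of the drag shoe (140 mm high) on -y, 185 mm from the axis
- platter (a joint): platter angle (rad) against the base, growing counter-clockwise seen from above, no stops, counts past full turns; at any whole number of turns the lug is at the pointer. Dry friction of bearing and drag shoe, in all about 0.05 N m (0.03 to 0.095, hidden), holds it back; when the crank is held still it runs down within about a second and then stays
- crank (a joint): angle (rad) of the crank against the PLATTER (not the base), growing counter-clockwise, no stops; at 0 the crank arm points at the index lug. The coupling in the hub drags the platter along: torque = C x this joint's speed, C = 0.05 N m s/rad, no spring. So to keep a steady platter the crank must turn some 1 rad/s (0.6 to 1.9, hidden) faster; the platter follows with a time constant of about 0.8 s
- grip (a point): a point on the axis of the crank's upright black handle, 204 mm above the bench, to be gripped here: a round sleeve of diameter 32 mm and length 62 mm (164 to 226 mm above the bench) that spins freely, so a gripper may hold it at one fixed yaw all the way round. It goes round the base's axis at a radius of 70 mm; the crank arm under it is 22 mm wide, top at 162 mm
- platter_top (a point): centre of the top of the round plywood platter (radius 158 mm, top 106 mm above the bench), on the turning axis. Six carved wooden knobs (38 mm wide, 42 mm high) are screwed on it, 105 mm from the axis, 1/7 turn apart; the lug takes the seventh place. Platter with knobs nominally 3.2 kg (0.7 to 1.4 times, hidden), inertia 0.036 kg m2
- index (a point): the point on the platter's top, 130 mm from the axis, at the outer end of the index lug (a steel block 30 mm long radially, 14 mm wide, 14 mm high near the rim)
- pointer (a point): where the pointer points: 130 mm from the axis along the base's +x, 106 mm above the bench, 10 mm inside the tip of the steel pointer blade (10 mm wide, 8 mm thick) that reaches from the bracket over the platter's rim, 112 to 120 mm above the bench; the index point lies here when the lug is at the pointer
- glue: white glue bottle, 60 mm diameter, 130 mm high, standing on the bench; origin at its underside's centre; leave alone
- tape: roll of paper tape lying flat, 100 mm diameter, 25 mm high; origin at its underside's centre; leave alone
- driver: screwdriver lying on the bench; origin at its middle; leave alone
- shoe: the drag shoe: a plain aluminium block 36 x 22 x 42 mm that lies loose in its guide on the base and rubs on the platter's rim by its weight (95 g nominal, varies), 145 mm from the axis; origin at its underside's centre; leave it in its guide

How it is judged:
On the way:
1. the platter turns counter-clockwise at 10 to 14 turns a minute (1.047 to 1.466 rad/s) for six seconds without a break (velocity of joint platter between 1.047 and 1.466 rad/s), for 6 s.
At the end, for the whole second after the job is handed in: the index point of the platter is within 20 mm (9 degrees) of the pointer point, platter and crank are at rest (under 0.06 and 0.1 rad/s), and the crank is let go (horizontal distance between index and pointer below 0.02 m and velocity of joint platter between -0.06 and 0.06 rad/s and velocity of joint crank between -0.1 and 0.1 rad/s); the robot touches nothing.
It fails at once if the platter runs faster than 18 turns a minute (1.885 rad/s) either way (velocity of joint platter above 1.885 rad/s or velocity of joint platter below -1.885 rad/s).
It fails at once if the fingers or the arm touch the platter, the lug or a knob (contact force between any of the fingers, the arm and platter_c1 above 0.5 N or contact force between any of the fingers, the arm and platter_c3 above 0.5 N or contact force between any of the fingers, the arm and platter_c4 above 0.5 N or contact force between any of the fingers, the arm and platter_c5 above 0.5 N or contact force between any of the fingers, the arm and platter_c6 above 0.5 N or contact force between any of the fingers, the arm and platter_c7 above 0.5 N or contact force between any of the fingers, the arm and platter_c8 above 0.5 N or contact force between any of the fingers, the arm and platter_c9 above 0.5 N).
It fails at once if a bystander is moved by more than 30 mm (distance of any of glue, tape, driver from where it was at the start of the episode above 0.03 m).
It fails at once if the drag shoe is taken out of its guide (z of shoe in the frame of unit above 0.125 m).
It also fails if it takes over 61 s, if anything falls off the work surface, if the arm or the gripper's body presses on something with over 40 N, if the wrist force passes 120 N, or if a joint passes its speed limit or range.

### The arm

A 6-joint arm with a two-finger parallel gripper is mounted at the origin on the work surface. World frame = base frame: x ahead of the robot, y to its left, z up, the work surface at z = 0. Lengths are in m, angles in rad, forces in N, time in s.
With the tool pointing down it reaches from about 0.25 to 0.725 m from the base axis. Payload 4 kg.
Tool frame: the origin (TCP) lies midway between the tips of the shut fingers; the grasp point (between the pads) lies 19 mm behind it (bot.grip_depth is the distance from the TCP to the grasp point, in m); z points along the fingers, y is the line along which they close (so a half turn about z gives the same grasp; the last joint's range is limited). The gripper opens to 85 mm and grips with 20 to 120 N. Pads are 22 mm wide; open, the fingers measure 114 mm over their backs; the gripper's body (76 mm by 85 mm) begins 54 mm behind the grasp point. The pads swing forward as they close: fully open they stand 13 mm farther back than shut.
Start: joints at [-1.102, 0.241, 0.005, 1.335, 0, 1.571], TCP at [0.226, -0.446, 0.231] pointing down, gripper open.
Joint ranges: [-2.72, 2.72], [-1.05, 1.87], [-1.09, 1.28], [-1.99, 2.15], [-1.42, 1.44], [-3.14, 3.14]. Speed limits (rad/s): [2.79, 2.79, 3.14, 3.14, 3.14, 3.14].

### API

Orientations are given as a unit quaternion [x, y, z, w].
In Python, from workcell import bot gives the robot as it stands.
- The arm moves only by the shell command python3 -m creep 'ROWS'. ROWS is JSON, one flat list of numbers, 5 for each row, row after row: the shift along the world's x, y, z in m, then the turn about the world's z in rad, then the finger opening in m, from 0 to 0.0854. In form: [x, y, z, twist, claw, x, y, z, twist, claw, ...]. A call has 1 to 10 rows; each row is the pose to reach, as a shift and turn from the pose commanded when the call began; what a row does not reach only later rows make up. A row lasts 1/12 s, in which the tool goes at most 41.7 mm and 7.16 degrees, less where a joint would pass 70% of its speed; a pose out of reach is approached as far as the arm can. A call with a gripper value outside its range is refused whole. The fingers move at their own pace and stop on an object; the grip force is fixed at half the most. Time passes only in rows, so rows that repeat a pose let the fingers close. It gives the time, the measured TCP pose, the force, the opening and the grip force at its end, in the units of the state.
- bot.get_obs(): the state, without advancing time (a new reading comes with each control period).
- bot.camera(name): name is "side" or "top"; returns a dict with "pixels" (420x560x3 uint8, red, green, blue), "camera_matrix" (3x3 intrinsics, pixels), "extrinsics" (4x4, takes a point from world to camera coordinates). Camera axes: x right, y down, z forward; pixel columns grow to the right and rows downward; lengths in m; the calibration is good to about 2 mm. A picture is of the moment at which its call begins. There is no depth.
- bot.job_done(): hands the job in; it is judged then, once.
Trained networks look in the newest picture that a camera, given by its name, has taken for a name from the list of things; names that differ only in an ending like _2 or _b are one class to them, and where a whole thing is asked for, a point or a joint stands for the part that bears it (a point fixed in the world has none). Each returns a list of dicts, best first, with "score" (0 to 1); they miss things now and then, are a little off and sometimes report something else, mostly with a low value. They report only what shows in the picture. A call takes as long as a camera call.
- bot.look_for(camera, thing): "centre" ([column, row] as shares, 0 to 1, of the picture: columns of its width, rows of its height, amid what is visible of it).
- bot.place_of(camera, thing): "centre" ([column, row] as shares, 0 to 1, of the picture: columns of its width, rows of its height: a listed point, or the origin of a listed thing).
The state is a dict: "clock": time; "joint_pos": joint angles; "joint_vel": joint speeds; "tau": joint torques, N m; "eef_pos": TCP position; "tool_rot": TCP orientation; "ft_force": force on the tool from outside, world axes, zero at the start; "ft_torque": the same for the moment, N m; "grip_width": finger opening in m; "grasp_force": force on a finger pad.
Only numpy, scipy, OpenCV 4.12 (cv2) and the standard library are available. Lean on these libraries where they do the work, as an engineer would, in place of code of your own. Each camera call takes 0.05 s, during which the arm holds its last target. There are 200 camera calls.

## Working session

There is one attempt and no reset: what is moved stays moved. The work goes in short steps, Python scripts to look and compute and a shell command to move; the robot and the scene stay as the last step left them, time stands still between calls to the robot, and variables do not carry over. Pictures are saved under pics/ and viewed, at most 10 in all, crops included, and the job is handed in when it is done.

```bash
ls; mkdir -p pics; cat > h.py <<'E'
from workcell import bot
import numpy as np, cv2
def cam(n):
    c=bot.camera(n); return c
def ray(c,uv):
    K=np.array(c["camera_matrix"]);T=np.array(c["extrinsics"]);R=T[:3,:3];t=T[:3,3]
    o=-R.T@t; d=R.T@np.linalg.inv(K)@np.array([uv[0],uv[1],1]); return o,d
def atz(c,uv,z):
    o,d=ray(c,uv); return o+d*(z-o[2])/d[2]
def proj(c,p):
    K=np.array(c["camera_matrix"]);T=np.array(c["extrinsics"])
    q=K@(T[:3,:3]@np.array(p)+T[:3,3]); return q[:2]/q[2]
Z=dict(unit=0,platter_top=.106,index=.106,pointer=.106,grip=.204,glue=0,tape=0,driver=0,shoe=.1)
def find(n,thing,c):
    r=bot.place_of(n,thing)
    return [(round(x["score"],2),np.round(atz(c,np.array(x["centre"])*[560,420],Z[thing]),4)) for x in r[:2]]
E
python3 - <<'E'
from h import *
o=bot.get_obs();print(o["clock"],o["eef_pos"],o["tool_rot"],o["grip_width"])
for n in("top","side"):
    c=cam(n);cv2.imwrite(f"pics/{n}0.png",c["pixels"][:,:,::-1])
    print(n,ray(c,(280,210)))
    for t in("unit","platter_top","index","pointer","grip","glue","tape") if n=="top" else ("platter_top","index","pointer","grip"): print(t,find(n,t,c))
print(bot.get_obs()["clock"])
E
```

```text
pics
0.0 [ 0.22560819 -0.44548004  0.23042265] [ 9.72650946e-01  2.32269332e-01 -2.47084841e-04 -1.01652820e-03] 0.08529142565566462
top (array([ 0.43015342, -0.14482425,  1.03187877]), array([ 0.15575884,  0.02439372, -0.98760003]))
unit [(0.66, array([ 0.6591, -0.1386,  0.    ])), (0.59, array([ 0.5304, -0.0424,  0.    ]))]
platter_top [(0.84, array([ 0.5281, -0.0442,  0.106 ]))]
index [(0.78, array([0.4312, 0.036 , 0.106 ])), (0.68, array([ 0.4946, -0.0855,  0.106 ]))]
pointer [(0.62, array([0.6141, 0.0549, 0.106 ]))]
grip [(0.81, array([ 0.4855, -0.0911,  0.204 ]))]
glue [(0.8, array([ 0.6157, -0.3602,  0.    ]))]
tape [(0.94, array([ 0.5217, -0.4545,  0.    ])), (0.42, array([ 0.6601, -0.1331,  0.    ]))]
side (array([0.4776508 , 0.51436542, 0.73102382]), array([ 0.09235552, -0.72509593, -0.68270142]))
platter_top [(0.59, array([ 0.5255, -0.0402,  0.106 ]))]
index [(0.75, array([0.4234, 0.0343, 0.106 ])), (0.21, array([ 0.6346, -0.1463,  0.106 ]))]
pointer [(0.92, array([0.6109, 0.0548, 0.106 ]))]
grip [(0.61, array([ 0.4777, -0.1022,  0.204 ]))]
0.65
```

View pics/top0.png

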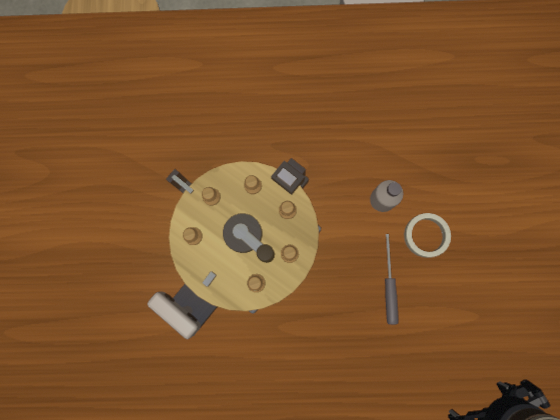

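View pics/side0.png

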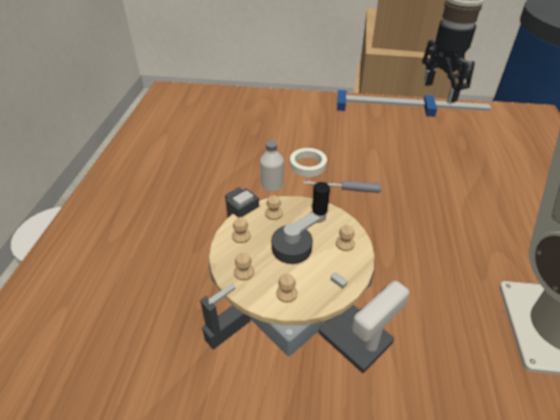

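Both pictures agree with the networks: the platter is centred near px (243,235) in the top view. The lug is at (209,279), next to the scanner (175,315). The handle is at (265,253) and the pointer at (182,183). Next I refine the axis from the platter's outline.

```bash
cat > axis.py <<'E'
from h import *
from scipy.optimize import least_squares
import pickle
cal={}
for n in("top","side"):
    c=cam(n);cal[n]={k:c[k] for k in("camera_matrix","extrinsics")}
    im=c["pixels"];hsv=cv2.cvtColor(im,cv2.COLOR_RGB2HSV)
    m=((hsv[...,0]>14)&(hsv[...,0]<32)&(hsv[...,2]>140)&(hsv[...,1]>50)).astype(np.uint8)
    _,lab,st,_=cv2.connectedComponentsWithStats(m); x=(240,270) if n=="top" else (292,300)
    r=max(range(1,len(st)),key=lambda i:st[i,4]);m=(lab==r).astype(np.uint8)
    cn=max(cv2.findContours(m,cv2.RETR_EXTERNAL,cv2.CHAIN_APPROX_NONE)[0],key=cv2.contourArea)[:,0,:]
    P=np.array([atz(c,p,.106) for p in cv2.convexHull(cn)[:,0,:]+0.0])
    f=lambda q:np.hypot(P[:,0]-q[0],P[:,1]-q[1])-q[2]
    s=least_squares(f,[.527,-.042,.158],loss="soft_l1",f_scale=.002)
    print(n,st[r],s.x,np.abs(f(s.x)).mean())
pickle.dump(cal,open("cal.pkl","wb"))
t=proj(c,[.527,-.042,.106])
E
python3 axis.py
```

```text
top [  168   161   155   151 14969] [ 0.52788882 -0.04325336  0.15769815] 0.0014276859293940348
side [  208   195   167   130 14551] [ 0.5257756  -0.0402568   0.16023719] 0.0013780290863778203
```

```bash
python3 - <<'E'
from h import *
import pickle
cal=pickle.load(open("cal.pkl","rb"))
# handle top centroid at z .226: dark blob near network hit
for n,g in(("top",(265,253)),("side",(321,199))):
    im=cv2.imread(f"pics/{n}0.png");d=(im.max(2)<60).astype(np.uint8)
    _,lab,st,ce=cv2.connectedComponentsWithStats(d)
    l=lab[g[1],g[0]];print(n,l,st[l],ce[l],atz(cal[n],ce[l],.204)[:2],atz(cal[n],ce[l],.195)[:2])
E
```

```text
top 0 [     0      0    560    420 233158] [277.63585637 207.85173144] [ 0.5649394 -0.1199991] [ 0.56640468 -0.11972922]
side 7 [313 183  16  32 429] [320.36829837 198.23310023] [ 0.47936979 -0.0860042 ] [ 0.47939915 -0.09625673]
```

```bash
python3 -m creep '[0.02,0.03,0.03,0,0.085, 0.045,0.06,0.04,0,0.085, 0.07,0.095,0.04,0,0.085, 0.095,0.13,0.04,0,0.085, 0.12,0.16,0.04,0,0.085, 0.14,0.19,0.04,0,0.085, 0.165,0.225,0.04,0,0.085, 0.19,0.26,0.04,0,0.085, 0.21,0.29,0.04,0,0.085, 0.23,0.315,0.04,0,0.085]'
python3 -m creep '[0.015,0.02,0,0,0.085, 0.026,0.035,0,0,0.085, 0.026,0.035,0,0,0.085, 0.026,0.035,0,0,0.085, 0.026,0.035,0,0,0.085]'
python3 - <<'E'
from h import *
c=cam("top");s=cam("side")
cv2.imwrite("pics/ap.png",np.hstack([c["pixels"][130:330,130:330],s["pixels"][100:300,210:410]])[:,:,::-1].repeat(2,0).repeat(2,1))
o=bot.get_obs();print(o["clock"],o["eef_pos"],proj(c,o["eef_pos"]),proj(s,o["eef_pos"]))
for n,k in(("top",c),("side",s)):print(find(n,"grip",k))
E
```

```text
clock: 1.58
eef_pos: [0.4568, -0.1285, 0.2716]
tool_rot: [0.972, 0.233, 0.0, -0.0]
ft_force: [0.7, -0.8, 0.0]
grip_width: 0.0857
grasp_force: 0.0
clock: 2.0
eef_pos: [0.4815, -0.0964, 0.2712]
tool_rot: [0.973, 0.232, -0.0, 0.0]
ft_force: [-0.5, -0.1, 0.4]
grip_width: 0.085
grasp_force: 0.0
2.1 [ 0.48129547 -0.09693603  0.27138708] [263.81393528 250.22546528] [322.0008938  165.20322244]
[]
[(0.84, array([ 0.4787, -0.0981,  0.204 ]))]
```

View pics/ap.png

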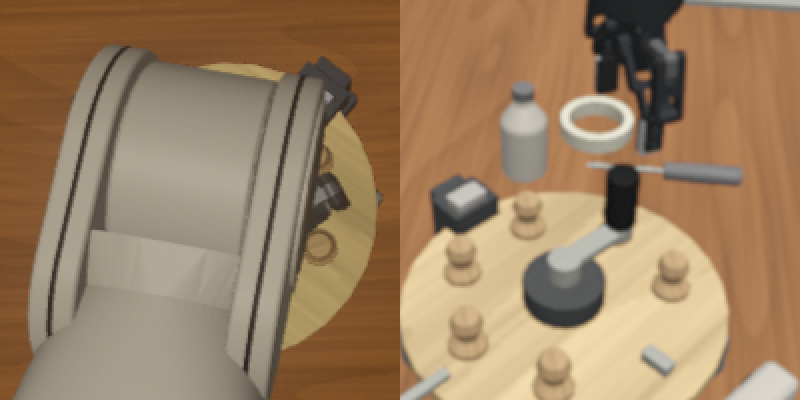

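The side view shows the open fingers right above the handle, which is at px (321,198). The arm hides most of the top view, so I'll track with the side camera. Now I descend and grip.

```bash
python3 -m creep '[0,0.001,-0.03,0,0.085, 0,0.001,-0.06,0,0.085, 0,0.001,-0.086,0,0.085, 0,0.001,-0.086,0,0.085, 0,0.001,-0.086,0,0.085]'
python3 -m creep '[0,0,0,0,0.02, 0,0,0,0,0.02, 0,0,0,0,0.02, 0,0,0,0,0.02, 0,0,0,0,0.02, 0,0,0,0,0.02, 0,0,0,0,0.02]'
python3 - <<'E'
from h import *
s=cam("side")
cv2.imwrite("pics/gr.png",s["pixels"][100:330,190:440][:,:,::-1].repeat(2,0).repeat(2,1))
o=bot.get_obs();print(o["clock"],o["eef_pos"],o["ft_force"],o["grasp_force"],o["joint_pos"])
print(find("side","index",s))
E
```

```text
clock: 2.62
eef_pos: [0.4805, -0.0955, 0.1846]
tool_rot: [0.973, 0.232, -0.002, -0.001]
ft_force: [0.2, 0.2, 0.5]
grip_width: 0.0849
grasp_force: 0.0
clock: 3.2
eef_pos: [0.4828, -0.0953, 0.1867]
tool_rot: [0.973, 0.232, 0.001, 0.001]
ft_force: [-0.7, -1.0, 5.9]
grip_width: 0.0308
grasp_force: 59.0
3.25 [ 0.48273956 -0.09533228  0.18668331] [-0.58734026 -0.66362798  6.35907451] 58.99629235267639 [-1.94781439e-01  2.47349779e-01 -1.04565699e-01  1.21612731e+00
 -3.10667053e-04  2.47804182e+00]
[(0.74, array([0.4263, 0.0338, 0.106 ]))]
```

View pics/gr.png

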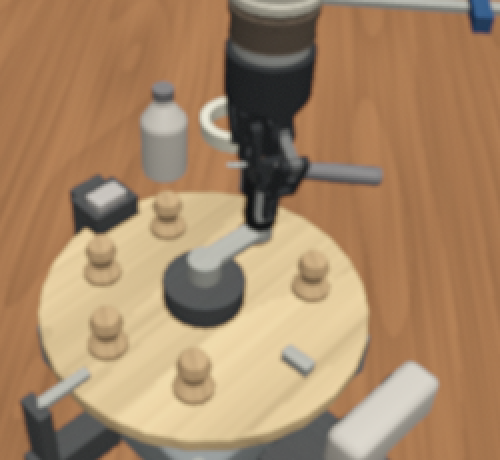

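Grip is good: 59 N at 31 mm opening on the sleeve, with the fingertips clear of the crank arm. The lug is at crop (298,358) and the pointer at (65,388). Next I build the tracker and a row planner.

```bash
cat > track.py <<'E'
# platter angle (world angle of lug) from a side picture, by matching knobs+lug
from h import *
import pickle,json,sys,os
AX=np.array([.527,-.042]); PT=np.deg2rad(48.7)
def patch(c,im,r,a,zs,w):
    v=[]
    for z in zs:
        for dr in(-w,0,w):
            for dt in(-w*.6,0,w*.6):
                ca,sa=np.cos(a),np.sin(a)
                v.append([AX[0]+(r+dr)*ca-dt*sa,AX[1]+(r+dr)*sa+dt*ca,z])
    uv=np.array([proj(c,p) for p in v]).astype(np.float32)
    return cv2.remap(im,uv[None,:,0],uv[None,:,1],cv2.INTER_LINEAR)[0].astype(float)
def score(c,hsv,th):
    s=2.5*(110-patch(c,hsv,.115,th,(.119,),.009)[:,1].mean())/50
    for k in range(1,7):
        p=patch(c,hsv,.105,th+k*2*np.pi/7,(.115,.128,.140),.008)
        s+=(180-p[:,2].mean())/40
    return s
def track(c,lo,hi):
    hsv=cv2.cvtColor(c["pixels"],cv2.COLOR_RGB2HSV)
    A=np.arange(lo,hi,np.deg2rad(1)); S=np.array([score(c,hsv,a) for a in A])
    i=S.argmax(); w=np.exp((S-S[i])*6)*(np.abs(A-A[i])<.1)
    return (A*w).sum()/w.sum(),S,A
E
cat > t.py <<'E'
from track import *
im=cv2.imread("pics/side0.png")[:,:,::-1].copy();cal=pickle.load(open("cal.pkl","rb"))["side"]
hsv=cv2.cvtColor(im,cv2.COLOR_RGB2HSV);c=dict(cal,pixels=im)
for a in(140,143): print(patch(c,hsv,.115,np.deg2rad(a),(.119,),.009).mean(0),[patch(c,hsv,.105,np.deg2rad(a)+k*2*np.pi/7,(.115,.128,.14),.008).mean(0).round() for k in range(1,7)],patch(c,hsv,.115,np.deg2rad(a-25),(.106,),.009).mean(0))
a,S,A=track(c,0,2*np.pi)
o=np.argsort(-S)[:6];print(np.rad2deg(a),S[o],np.rad2deg(A[o]), [S[[np.abs(np.rad2deg(A)-(142+k*51.4)%360).argmin()]] for k in range(7)])
E
python3 t.py
```

```text
[ 29.77777778  26.77777778 161.44444444] [array([ 17.,  98., 165.]), array([68., 14., 47.]), array([ 17.,  97., 169.]), array([ 17.,  96., 172.]), array([ 17.,  96., 174.]), array([ 17.,  97., 170.])] [ 19.77777778  77.66666667 225.88888889]
[ 31.          16.11111111 180.11111111] [array([ 17.,  98., 165.]), array([75., 18., 46.]), array([ 17.,  98., 164.]), array([ 17.,  97., 166.]), array([ 17.,  97., 170.]), array([ 17.,  96., 172.])] [ 20.          78.11111111 224.77777778]
142.23240477743815 [9.78055556 9.6287037  9.41851852 9.23055556 8.73703704 8.66388889] [142. 143. 141. 144. 140. 145.] [array([9.78055556]), array([4.71203704]), array([5.51018519]), array([4.36574074]), array([4.74444444]), array([4.79814815]), array([4.6537037])]
```

```bash
python3 - <<'E'
s=open('track.py').read()
s=s.replace('''    s=2.5*(110-patch(c,hsv,.115,th,(.119,),.009)[:,1].mean())/50
''','''    p=patch(c,hsv,.115,th,(.119,),.009)
    s=2.5*np.where(p[:,2]>110,(110-p[:,1])/50,.3).mean()
''').replace("s+=(180-p[:,2].mean())/40","s+=np.where(p[:,2]>115,(190-p[:,2])/40,.2).mean()")
open('track.py','w').write(s)
E
cat > plan.py <<'E'
# log of pictures + crank commands; model fit; rows for the next call
from track import *
from scipy.optimize import least_squares
C=.05;R=.07;F="log.json"
def load(): return json.load(open(F)) if os.path.exists(F) else dict(ph=[],th=[])
def sim(L,T,I,t1,lag=.04,dt=.005):
    pt,pp=np.array(L["ph"]).T; t=np.arange(L["th"][0][0],t1+dt/2,dt)
    wc=np.diff(np.interp(t-lag,pt,pp))/dt; th=[L["th"][0][1]];w=[0.]
    for k in wc:
        v=w[-1]; a=C*(k-v)
        n=v+dt*(a-np.sign(v)*T)/I if abs(v)>1e-9 else (dt*np.sign(a)*max(abs(a)-T,0)/I)
        if v*n<0:n=0.
        w.append(n);th.append(th[-1]+n*dt)
    return t,np.array(th),np.array(w)
def fit(L):
    D=np.array(L["th"])
    def f(q):
        t,th,w=sim(L,*q,D[-1,0]);return np.r_[(np.interp(D[:,0],t,th)-D[:,1])/.02,(q[0]-.055)/.02,(q[1]-.036)/.006]
    return least_squares(f,[.05,.036],bounds=([.02,.02],[.11,.06]),diff_step=.02).x
def look(lo=None,hi=None,q=None):
    L=load();c=cam("side");t=bot.get_obs()["clock"]-.05
    if not L["th"]: a=track(c,1.5,3.5)[0]
    else:
        tt,th,w=sim(L,*(q or L.get("q",[.05,.036])),t+.01);g=np.interp(t,tt,th); a,S,_=track(c,g-.6,g+.6)
        print("pred",round(g,3),"seen",round(a,3),"score",round(S.max(),1))
    L["th"].append([t,a]); L["c"]=None;L["ph"].append([t+.05,L["ph"][-1][1] if L["ph"] else np.arctan2(-.0533,-.0443)])
    if len(L["th"])>1: L["q"]=list(fit(L))
    json.dump(L,open(F,"w"));return L,c
def rows(speeds,commit=True):
    L=load();t=bot.get_obs()["clock"];p0=L["ph"][-1][1];p=p0+np.cumsum(speeds)/12
    L["ph"].append([t,p0]) ;L["ph"]+=[[t+(k+1)/12,x] for k,x in enumerate(p)]
    d=np.round(R*np.c_[np.cos(p)-np.cos(p0),np.sin(p)-np.sin(p0)],3)
    print("["+", ".join(f"{x:g},{y:g},0,0,0.02" for x,y in d)+"]")
    q=L.get("q",[.05,.036]);tt,th,w=sim(L,*q,L["ph"][-1][0])
    i=[int(round((L["ph"][-len(p)+k][0]-tt[0])/.005)) for k in range(len(p))]
    print("q",np.round(q,4),"t",round(t,3),"w now",w[np.searchsorted(tt,t)-1].round(3),"w rows",w[np.clip(i,0,len(w)-1)].round(2),"th end",th[-1].round(3),"to go deg",np.rad2deg((PT-th[-1])%(2*np.pi)).round(1))
    if commit: json.dump(L,open(F,"w"))
E
python3 - <<'E'
from plan import *
L,c=look();print(np.rad2deg(L["th"][-1][1]))
rows([.7,1.4,2.1,2.1,2.1,2.1,2.1,2.1,2.1,2.1])
E
```

```text
142.41592177130195
[0.003,-0.003,0,0,0.02, 0.01,-0.007,0,0,0.02, 0.021,-0.012,0,0,0.02, 0.033,-0.015,0,0,0.02, 0.045,-0.016,0,0,0.02, 0.057,-0.015,0,0,0.02, 0.069,-0.012,0,0,0.02, 0.08,-0.007,0,0,0.02, 0.09,0.001,0,0,0.02, 0.099,0.009,0,0,0.02]
q [0.05  0.036] t 3.35 w now 0.0 w rows [0.   0.02 0.1  0.22 0.31 0.4  0.48 0.54 0.6  0.66] th end 2.738 to go deg 251.8
```

```bash
python3 -m creep '[0.003,-0.003,0,0,0.02, 0.01,-0.007,0,0,0.02, 0.021,-0.012,0,0,0.02, 0.033,-0.015,0,0,0.02, 0.045,-0.016,0,0,0.02, 0.057,-0.015,0,0,0.02, 0.069,-0.012,0,0,0.02, 0.08,-0.007,0,0,0.02, 0.09,0.001,0,0,0.02, 0.099,0.009,0,0,0.02]'
python3 - <<'E'
from plan import *
look()
o=bot.get_obs();x=o["eef_pos"][:2]-AX;L=load();print(np.hypot(*x),np.arctan2(x[1],x[0]),L["ph"][-1])
rows([2.2]*10)
E
```

```text
clock: 4.18
eef_pos: [0.5841, -0.0884, 0.1868]
tool_rot: [0.973, 0.231, 0.003, 0.003]
ft_force: [3.3, -3.9, 4.2]
grip_width: 0.0305
grasp_force: 59.2
pred 2.737 seen 2.78 score 8.1
0.07346211435882448 -0.6444567163515441 [4.2333, -0.6892414206346966]
[0.007,0.011,0,0,0.02, 0.012,0.022,0,0,0.02, 0.015,0.035,0,0,0.02, 0.016,0.048,0,0,0.02, 0.014,0.06,0,0,0.02, 0.01,0.072,0,0,0.02, 0.004,0.084,0,0,0.02, -0.004,0.094,0,0,0.02, -0.014,0.102,0,0,0.02, -0.025,0.108,0,0,0.02]
q [0.0435 0.0348] t 4.233 w now 0.766 w rows [0.71 0.78 0.84 0.89 0.94 0.99 1.03 1.06 1.09 1.12] th end 3.585 to go deg 203.3
```

```bash
python3 -m creep '[0.007,0.011,0,0,0.02, 0.012,0.022,0,0,0.02, 0.015,0.035,0,0,0.02, 0.016,0.048,0,0,0.02, 0.014,0.06,0,0,0.02, 0.01,0.072,0,0,0.02, 0.004,0.084,0,0,0.02, -0.004,0.094,0,0,0.02, -0.014,0.102,0,0,0.02, -0.025,0.108,0,0,0.02]'
python3 - <<'E'
from plan import *
look()
o=bot.get_obs();x=o["eef_pos"][:2]-AX;L=load();print(np.hypot(*x),np.arctan2(x[1],x[0]),L["ph"][-1])
rows([2.25]*10)
E
```

```text
clock: 5.07
eef_pos: [0.5552, 0.0217, 0.1866]
tool_rot: [0.973, 0.232, 0.0, 0.002]
ft_force: [-0.6, -6.6, 8.5]
grip_width: 0.0309
grasp_force: 60.1
pred 3.587 seen 3.356 score 7.5
0.06944834944783564 1.191183258730718 [5.1167, 1.1440919126986364]
[-0.012,0.004,0,0,0.02, -0.025,0.006,0,0,0.02, -0.038,0.006,0,0,0.02, -0.051,0.003,0,0,0.02, -0.063,-0.003,0,0,0.02, -0.074,-0.01,0,0,0.02, -0.083,-0.019,0,0,0.02, -0.09,-0.03,0,0,0.02, -0.096,-0.042,0,0,0.02, -0.098,-0.055,0,0,0.02]
q [0.0594 0.0273] t 5.117 w now 0.867 w rows [0.74 0.79 0.83 0.86 0.89 0.91 0.93 0.95 0.97 0.98] th end 4.146 to go deg 171.1
```

```bash
python3 -m creep '[-0.012,0.004,0,0,0.02, -0.025,0.006,0,0,0.02, -0.038,0.006,0,0,0.02, -0.051,0.003,0,0,0.02, -0.063,-0.003,0,0,0.02, -0.074,-0.01,0,0,0.02, -0.083,-0.019,0,0,0.02, -0.09,-0.03,0,0,0.02, -0.096,-0.042,0,0,0.02, -0.098,-0.055,0,0,0.02]'
python3 - <<'E'
from plan import *
L,c=look()
o=bot.get_obs();x=o["eef_pos"][:2]-AX;print(np.hypot(*x),np.arctan2(x[1],x[0]),L["ph"][-1],L["q"])
im=c["pixels"][:,:,::-1].copy()
a=L["th"][-1][1];p=proj(c,[AX[0]+.115*np.cos(a),AX[1]+.115*np.sin(a),.119]);cv2.circle(im,tuple(int(v) for v in p),5,(0,0,255),1)
cv2.imwrite("pics/t3.png",im[100:330,190:440].repeat(2,0).repeat(2,1))
E
```

```text
clock: 5.95
eef_pos: [0.4607, -0.0337, 0.1868]
tool_rot: [0.973, 0.232, 0.004, 0.001]
ft_force: [10.1, -0.4, 0.8]
grip_width: 0.0306
grasp_force: 60.4
pred 4.146 seen 3.94 score 3.7
0.06686764435962296 3.0456200051101923 [6.0, 3.019091912698636] [np.float64(0.0666132943877467), np.float64(0.020000000000000722)]
```

View pics/t3.png

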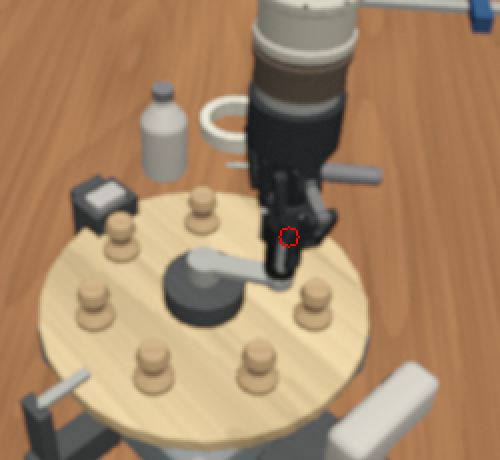

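The lug is hidden behind the gripper, near crop (289,237). All six knobs are visible, for example at (203,212) and (314,303), and they agree with the tracked gap. The platter runs at about 0.66 rad/s, so friction is on the high side and I speed up.

```bash
python3 - <<'E'
from plan import *
L=load();L["q"]=[.072,.028];json.dump(L,open(F,"w"))
rows([2.5]+[2.7]*9)
E
```

```text
[-0,-0.015,0,0,0.02, 0.003,-0.03,0,0,0.02, 0.009,-0.044,0,0,0.02, 0.019,-0.057,0,0,0.02, 0.031,-0.067,0,0,0.02, 0.045,-0.074,0,0,0.02, 0.06,-0.078,0,0,0.02, 0.076,-0.078,0,0,0.02, 0.091,-0.075,0,0,0.02, 0.105,-0.069,0,0,0.02]
q [0.072 0.028] t 6.0 w now 0.697 w rows [0.59 0.67 0.75 0.82 0.88 0.93 0.98 1.02 1.05 1.08] th end 4.403 to go deg 156.4
```

```bash
mkdir -p raw; sed -i 's|    if not L\["th"\]: a=|    cv2.imwrite(f"raw/{t:.2f}.png",c["pixels"][:,:,::-1])\n&|' plan.py
python3 -m creep '[0,-0.015,0,0,0.02, 0.003,-0.03,0,0,0.02, 0.009,-0.044,0,0,0.02, 0.019,-0.057,0,0,0.02, 0.031,-0.067,0,0,0.02, 0.045,-0.074,0,0,0.02, 0.06,-0.078,0,0,0.02, 0.076,-0.078,0,0,0.02, 0.091,-0.075,0,0,0.02, 0.105,-0.069,0,0,0.02]'
python3 - <<'E'
from plan import *
L,c=look();print(L["q"])
o=bot.get_obs();x=o["eef_pos"][:2]-AX;print(np.hypot(*x),np.arctan2(x[1],x[0]),L["ph"][-1],L["th"])
rows([2.7]*10)
E
```

```text
clock: 6.83
eef_pos: [0.5642, -0.1049, 0.1868]
tool_rot: [0.973, 0.231, 0.001, 0.003]
ft_force: [2.2, -6.1, 5.8]
grip_width: 0.0309
grasp_force: 61.0
pred 4.401 seen 4.677 score 7.4
[np.float64(0.06848214924283928), np.float64(0.020000000000000004)]
0.0730908966920172 -0.9870036008802063 [6.8833, 5.252425246031969] [[3.3000000000000003, 2.485626742171894], [4.1833, 2.7796339552167675], [5.0667, 3.356355143245357], [5.95, 3.940268085206267], [6.8333, np.float64(4.676664524178193)]]
[0.012,0.01,0,0,0.02, 0.023,0.022,0,0,0.02, 0.03,0.036,0,0,0.02, 0.033,0.051,0,0,0.02, 0.034,0.067,0,0,0.02, 0.03,0.082,0,0,0.02, 0.024,0.096,0,0,0.02, 0.014,0.109,0,0,0.02, 0.002,0.119,0,0,0.02, -0.012,0.126,0,0,0.02]
q [0.0685 0.02  ] t 6.883 w now 1.189 w rows [0.96 1.04 1.09 1.14 1.17 1.2  1.23 1.25 1.26 1.27] th end 5.768 to go deg 78.2
```

```bash
sed -i 's/bounds=(\[.02,.02\]/bounds=([.02,.025]/' plan.py
python3 -m creep '[0.012,0.01,0,0,0.02, 0.023,0.022,0,0,0.02, 0.03,0.036,0,0,0.02, 0.033,0.051,0,0,0.02, 0.034,0.067,0,0,0.02, 0.03,0.082,0,0,0.02, 0.024,0.096,0,0,0.02, 0.014,0.109,0,0,0.02, 0.002,0.119,0,0,0.02, -0.012,0.126,0,0,0.02]'
python3 - <<'E'
from plan import *
L,c=look();print(L["q"])
D=np.array(L["th"]);t,th,w=sim(L,*L["q"],D[-1,0]);print("resid",(np.interp(D[:,0],t,th)-D[:,1]).round(3),"rates",(np.diff(D[:,1])/np.diff(D[:,0])).round(3))
rows([2.8]*10)
E
```

```text
clock: 7.72
eef_pos: [0.5502, 0.0235, 0.1866]
tool_rot: [0.973, 0.232, 0.0, 0.002]
ft_force: [-2.0, -8.2, 8.9]
grip_width: 0.0306
grasp_force: 61.2
pred 5.77 seen 5.696 score 7.5
[np.float64(0.0672745787402771), np.float64(0.025000000000000005)]
resid [ 0.    -0.085 -0.128 -0.066  0.044  0.047] rates [0.333 0.653 0.661 0.834 1.154]
[-0.016,0.004,0,0,0.02, -0.032,0.004,0,0,0.02, -0.048,0,0,0,0.02, -0.063,-0.007,0,0,0.02, -0.075,-0.018,0,0,0.02, -0.085,-0.031,0,0,0.02, -0.091,-0.046,0,0,0.02, -0.094,-0.062,0,0,0.02, -0.093,-0.078,0,0,0.02, -0.088,-0.094,0,0,0.02]
q [0.0673 0.025 ] t 7.767 w now 1.238 w rows [1.07 1.13 1.18 1.22 1.26 1.29 1.31 1.33 1.35 1.37] th end 6.84 to go deg 16.8
```

```bash

python3 -m creep '[-0.016,0.004,0,0,0.02, -0.032,0.004,0,0,0.02, -0.048,0,0,0,0.02, -0.063,-0.007,0,0,0.02, -0.075,-0.018,0,0,0.02, -0.085,-0.031,0,0,0.02, -0.091,-0.046,0,0,0.02, -0.094,-0.062,0,0,0.02, -0.093,-0.078,0,0,0.02, -0.088,-0.094,0,0,0.02]'
python3 -c "
from plan import *
rows([2.6]*10)"
```

```text
clock: 8.6
eef_pos: [0.4649, -0.0697, 0.1867]
tool_rot: [0.973, 0.233, 0.003, -0.0]
ft_force: [8.6, 4.0, 1.8]
grip_width: 0.0307
grasp_force: 60.9
[0.008,-0.013,0,0,0.02, 0.018,-0.024,0,0,0.02, 0.03,-0.033,0,0,0.02, 0.044,-0.039,0,0,0.02, 0.059,-0.042,0,0,0.02, 0.074,-0.041,0,0,0.02, 0.089,-0.038,0,0,0.02, 0.102,-0.031,0,0,0.02, 0.114,-0.021,0,0,0.02, 0.123,-0.009,0,0,0.02]
q [0.0673 0.025 ] t 8.6 w now 1.368 w rows [1.36 1.35 1.33 1.32 1.31 1.3  1.29 1.29 1.28 1.28] th end 7.94 to go deg 313.8
```

```bash

python3 -m creep '[0.008,-0.013,0,0,0.02, 0.018,-0.024,0,0,0.02, 0.03,-0.033,0,0,0.02, 0.044,-0.039,0,0,0.02, 0.059,-0.042,0,0,0.02, 0.074,-0.041,0,0,0.02, 0.089,-0.038,0,0,0.02, 0.102,-0.031,0,0,0.02, 0.114,-0.021,0,0,0.02, 0.123,-0.009,0,0,0.02]'
python3 - <<'E'
from plan import *
L,c=look();print(L["q"])
D=np.array(L["th"]);t,th,w=sim(L,*L["q"],D[-1,0]);print("resid",(np.interp(D[:,0],t,th)-D[:,1]).round(3),"rates",(np.diff(D[:,1])/np.diff(D[:,0])).round(3))
o=bot.get_obs();x=o["eef_pos"][:2]-AX;print(np.arctan2(x[1],x[0])%6.283,L["ph"][-1][1]%6.283)
rows([2.8]*4+[2.65]*6)
E
```

```text
clock: 9.43
eef_pos: [0.5891, -0.0813, 0.1868]
tool_rot: [0.973, 0.231, 0.003, 0.003]
ft_force: [6.7, -5.3, 4.1]
grip_width: 0.0306
grasp_force: 61.3
pred 7.938 seen 7.654 score 7.3
[np.float64(0.06863050418418876), np.float64(0.025000000000000005)]
resid [ 0.    -0.094 -0.158 -0.119 -0.034 -0.053  0.135] rates [0.333 0.653 0.661 0.834 1.154 1.141]
5.767356382641089 5.719425246031968
[0.007,0.015,0,0,0.02, 0.011,0.031,0,0,0.02, 0.01,0.047,0,0,0.02, 0.006,0.063,0,0,0.02, -0.001,0.076,0,0,0.02, -0.011,0.088,0,0,0.02, -0.023,0.097,0,0,0.02, -0.037,0.104,0,0,0.02, -0.052,0.107,0,0,0.02, -0.068,0.107,0,0,0.02]
q [0.0686 0.025 ] t 9.483 w now 1.215 w rows [1.03 1.1  1.15 1.19 1.21 1.22 1.23 1.24 1.25 1.25] th end 8.832 to go deg 262.6
```

```bash
python3 - <<'E'
s=open('plan.py').read()
s=s.replace('def sim(L,T,I,t1,lag=.04,dt=.005):','def sim(L,T,I,t1,lag=.04,dt=.005):\n    th0,w0,t0=L.get("s",[L["th"][0][1],0.,L["th"][0][0]])')
s=s.replace('t=np.arange(L["th"][0][0],','t=np.arange(t0,').replace('th=[L["th"][0][1]];w=[0.]','th=[th0];w=[w0]')
a=s.index("def fit");b=s.index("def look")
s=s[:a]+'''def fit(L,i0=2,I0=.034):
    D=np.array(L["th"])[i0:]
    def f(q):
        M=dict(L,s=[q[2],q[3],D[0,0]]);t,th,w=sim(M,q[0],q[1],D[-1,0])
        return np.r_[(np.interp(D[:,0],t,th)-D[:,1])/.03,(q[0]-.065)/.02,(q[1]-I0)/.005]
    q=least_squares(f,[.07,I0,D[0,1],.7],bounds=([.02,.025,-9,0],[.11,.051,99,2]),diff_step=.01)
    L["s"]=[q.x[2],q.x[3],D[0,0]];print("fit",q.x.round(3),"resid",(q.fun[:-2]*.03).round(3));return q.x[:2]
'''+s[b:]
open('plan.py','w').write(s)
from plan import *
L=load();L["ph"]=L["ph"][:-11]
for t,a in L["th"][4:]:
    im=cv2.imread(f"raw/{t:.2f}.png")[:,:,::-1].copy();c=dict(pickle.load(open("cal.pkl","rb"))["side"],pixels=im)
    x,S,A=track(c,a-3.1,a+3.1);print(t,a,x,S.max())
for I0 in(.028,.036,.044): L["q"]=list(fit(L,2,I0))
L["q"]=list(fit(L,2,.034))
json.dump(L,open(F,"w"));rows([2.9]*10,False)
E
```

```text
6.8333 4.676664524178193 4.678524722236036 7.348148148148149
7.7167 5.6960599540934345 5.69738421291825 7.622222222222223
9.4333 7.654260513619898 7.65723962218618 7.250000000000001
fit [0.072 0.026 3.355 0.726] resid [-0.001  0.004  0.03  -0.051  0.018]
fit [0.071 0.034 3.352 0.722] resid [-0.004  0.012  0.029 -0.059  0.022]
fit [0.07  0.042 3.349 0.718] resid [-0.008  0.018  0.031 -0.065  0.023]
fit [0.071 0.032 3.353 0.723] resid [-0.004  0.011  0.029 -0.057  0.021]
[0.007,0.015,0,0,0.02, 0.011,0.032,0,0,0.02, 0.01,0.049,0,0,0.02, 0.005,0.065,0,0,0.02, -0.003,0.079,0,0,0.02, -0.015,0.092,0,0,0.02, -0.029,0.101,0,0,0.02, -0.045,0.106,0,0,0.02, -0.062,0.107,0,0,0.02, -0.079,0.105,0,0,0.02]
q [0.0711 0.032 ] t 9.483 w now 1.168 w rows [1.04 1.09 1.14 1.18 1.22 1.25 1.28 1.3  1.32 1.34] th end 8.738 to go deg 268.1
```

```bash
sed -i 's/L=load();t=bot.get_obs()\["clock"\];p0/L=load();t=max(bot.get_obs()["clock"],L["ph"][-1][0]);p0/' plan.py
python3 - <<'E'
from plan import *
rows([2.8]*10)
rows([2.7]*10)
rows([2.7]*8+[2.76]*2)
E
```

```text
[0.007,0.015,0,0,0.02, 0.011,0.031,0,0,0.02, 0.01,0.047,0,0,0.02, 0.006,0.063,0,0,0.02, -0.001,0.077,0,0,0.02, -0.012,0.089,0,0,0.02, -0.026,0.099,0,0,0.02, -0.041,0.105,0,0,0.02, -0.057,0.107,0,0,0.02, -0.073,0.106,0,0,0.02]
q [0.0711 0.032 ] t 9.483 w now 1.168 w rows [1.03 1.07 1.11 1.14 1.17 1.2  1.22 1.24 1.25 1.27] th end 8.704 to go deg 270.0
[-0.015,-0.005,0,0,0.02, -0.028,-0.013,0,0,0.02, -0.04,-0.024,0,0,0.02, -0.049,-0.037,0,0,0.02, -0.054,-0.051,0,0,0.02, -0.056,-0.067,0,0,0.02, -0.055,-0.083,0,0,0.02, -0.05,-0.098,0,0,0.02, -0.042,-0.111,0,0,0.02, -0.031,-0.122,0,0,0.02]
q [0.0711 0.032 ] t 10.317 w now 1.269 w rows [1.28 1.28 1.28 1.28 1.28 1.28 1.28 1.28 1.28 1.28] th end 9.77 to go deg 208.9
[0.013,-0.009,0,0,0.02, 0.028,-0.014,0,0,0.02, 0.043,-0.016,0,0,0.02, 0.059,-0.015,0,0,0.02, 0.074,-0.01,0,0,0.02, 0.087,-0.002,0,0,0.02, 0.099,0.009,0,0,0.02, 0.107,0.023,0,0,0.02, 0.113,0.038,0,0,0.02, 0.115,0.054,0,0,0.02]
q [0.0711 0.032 ] t 11.15 w now 1.277 w rows [1.28 1.28 1.28 1.28 1.28 1.28 1.28 1.28 1.28 1.29] th end 10.83 to go deg 148.2
```

```bash

python3 -m creep '[0.007,0.015,0,0,0.02, 0.011,0.031,0,0,0.02, 0.01,0.047,0,0,0.02, 0.006,0.063,0,0,0.02, -0.001,0.077,0,0,0.02, -0.012,0.089,0,0,0.02, -0.026,0.099,0,0,0.02, -0.041,0.105,0,0,0.02, -0.057,0.107,0,0,0.02, -0.073,0.106,0,0,0.02]' | head -1
python3 -m creep '[-0.015,-0.005,0,0,0.02, -0.028,-0.013,0,0,0.02, -0.04,-0.024,0,0,0.02, -0.049,-0.037,0,0,0.02, -0.054,-0.051,0,0,0.02, -0.056,-0.067,0,0,0.02, -0.055,-0.083,0,0,0.02, -0.05,-0.098,0,0,0.02, -0.042,-0.111,0,0,0.02, -0.031,-0.122,0,0,0.02]' | head -1
python3 -m creep '[0.013,-0.009,0,0,0.02, 0.028,-0.014,0,0,0.02, 0.043,-0.016,0,0,0.02, 0.059,-0.015,0,0,0.02, 0.074,-0.01,0,0,0.02, 0.087,-0.002,0,0,0.02, 0.099,0.009,0,0,0.02, 0.107,0.023,0,0,0.02, 0.113,0.038,0,0,0.02, 0.115,0.054,0,0,0.02]'
python3 - <<'E'
from plan import *
L,c=look()
rows([2.85]*4+[2.7]*6)
rows([2.7]*10)
rows([2.7]*10)
E
```

```text
clock: 10.32
clock: 11.15
clock: 11.98
eef_pos: [0.6001, -0.0413, 0.1868]
tool_rot: [0.973, 0.232, 0.003, 0.001]
ft_force: [3.0, -0.8, 6.6]
grip_width: 0.0309
grasp_force: 61.5
pred 10.832 seen 10.729 score 7.3
fit [0.072 0.029 3.351 0.775] resid [-0.006  0.021  0.036 -0.059 -0.009  0.016]
[-0.002,0.016,0,0,0.02, -0.008,0.032,0,0,0.02, -0.017,0.046,0,0,0.02, -0.029,0.057,0,0,0.02, -0.043,0.065,0,0,0.02, -0.058,0.069,0,0,0.02, -0.074,0.07,0,0,0.02, -0.089,0.068,0,0,0.02, -0.104,0.062,0,0,0.02, -0.116,0.053,0,0,0.02]
q [0.0723 0.0292] t 12.033 w now 1.231 w rows [1.07 1.12 1.15 1.19 1.21 1.21 1.22 1.22 1.23 1.23] th end 11.793 to go deg 93.0
[-0.011,-0.012,0,0,0.02, -0.018,-0.025,0,0,0.02, -0.023,-0.041,0,0,0.02, -0.023,-0.056,0,0,0.02, -0.021,-0.072,0,0,0.02, -0.015,-0.086,0,0,0.02, -0.006,-0.099,0,0,0.02, 0.006,-0.11,0,0,0.02, 0.02,-0.117,0,0,0.02, 0.035,-0.121,0,0,0.02]
q [0.0723 0.0292] t 12.867 w now 1.231 w rows [1.23 1.24 1.24 1.24 1.24 1.24 1.25 1.25 1.25 1.25] th end 12.83 to go deg 33.6
[0.016,-0.001,0,0,0.02, 0.031,0.002,0,0,0.02, 0.046,0.008,0,0,0.02, 0.058,0.017,0,0,0.02, 0.069,0.029,0,0,0.02, 0.076,0.043,0,0,0.02, 0.081,0.058,0,0,0.02, 0.081,0.073,0,0,0.02, 0.079,0.089,0,0,0.02, 0.073,0.103,0,0,0.02]
q [0.0723 0.0292] t 13.7 w now 1.249 w rows [1.25 1.25 1.25 1.25 1.25 1.25 1.25 1.25 1.25 1.25] th end 13.869 to go deg 334.1
```

Model and picture agree within 0.02 rad. I now run the whole hold without pictures.

```bash

python3 -m creep '[-0.002,0.016,0,0,0.02, -0.008,0.032,0,0,0.02, -0.017,0.046,0,0,0.02, -0.029,0.057,0,0,0.02, -0.043,0.065,0,0,0.02, -0.058,0.069,0,0,0.02, -0.074,0.07,0,0,0.02, -0.089,0.068,0,0,0.02, -0.104,0.062,0,0,0.02, -0.116,0.053,0,0,0.02]' | head -1
python3 -m creep '[-0.011,-0.012,0,0,0.02, -0.018,-0.025,0,0,0.02, -0.023,-0.041,0,0,0.02, -0.023,-0.056,0,0,0.02, -0.021,-0.072,0,0,0.02, -0.015,-0.086,0,0,0.02, -0.006,-0.099,0,0,0.02, 0.006,-0.11,0,0,0.02, 0.02,-0.117,0,0,0.02, 0.035,-0.121,0,0,0.02]' | head -1
python3 -m creep '[0.016,-0.001,0,0,0.02, 0.031,0.002,0,0,0.02, 0.046,0.008,0,0,0.02, 0.058,0.017,0,0,0.02, 0.069,0.029,0,0,0.02, 0.076,0.043,0,0,0.02, 0.081,0.058,0,0,0.02, 0.081,0.073,0,0,0.02, 0.079,0.089,0,0,0.02, 0.073,0.103,0,0,0.02]'
python3 - <<'E'
from plan import *
for k in range(5): rows([2.71]*10)
E
```

```text
clock: 12.87
clock: 13.7
clock: 14.53
eef_pos: [0.589, -0.0056, 0.1867]
tool_rot: [0.973, 0.232, 0.0, 0.001]
ft_force: [-4.5, -2.8, 10.2]
grip_width: 0.0308
grasp_force: 62.0
[-0.009,0.013,0,0,0.02, -0.021,0.023,0,0,0.02, -0.035,0.031,0,0,0.02, -0.05,0.035,0,0,0.02, -0.066,0.035,0,0,0.02, -0.081,0.033,0,0,0.02, -0.096,0.026,0,0,0.02, -0.109,0.017,0,0,0.02, -0.119,0.005,0,0,0.02, -0.126,-0.009,0,0,0.02]
q [0.0723 0.0292] t 14.533 w now 1.253 w rows [1.25 1.26 1.26 1.26 1.26 1.26 1.26 1.26 1.26 1.26] th end 14.92 to go deg 273.9
[-0.004,-0.015,0,0,0.02, -0.005,-0.031,0,0,0.02, -0.001,-0.047,0,0,0.02, 0.005,-0.061,0,0,0.02, 0.014,-0.073,0,0,0.02, 0.027,-0.084,0,0,0.02, 0.041,-0.091,0,0,0.02, 0.056,-0.095,0,0,0.02, 0.072,-0.095,0,0,0.02, 0.087,-0.092,0,0,0.02]
q [0.0723 0.0292] t 15.367 w now 1.262 w rows [1.26 1.26 1.26 1.26 1.26 1.26 1.26 1.26 1.26 1.26] th end 15.974 to go deg 213.4
[0.014,0.007,0,0,0.02, 0.027,0.016,0,0,0.02, 0.037,0.028,0,0,0.02, 0.044,0.042,0,0,0.02, 0.048,0.058,0,0,0.02, 0.048,0.074,0,0,0.02, 0.044,0.089,0,0,0.02, 0.038,0.103,0,0,0.02, 0.028,0.116,0,0,0.02, 0.016,
[... 151 characters left out ...]
.007,0,0,0.02, -0.03,0.01,0,0,0.02, -0.045,0.01,0,0,0.02, -0.061,0.007,0,0,0.02, -0.075,0,0,0,0.02, -0.087,-0.01,0,0,0.02, -0.097,-0.022,0,0,0.02, -0.104,-0.036,0,0,0.02, -0.107,-0.052,0,0,0.02, -0.107,-0.068,0,0,0.02]
q [0.0723 0.0292] t 17.033 w now 1.264 w rows [1.26 1.26 1.26 1.26 1.26 1.26 1.26 1.26 1.26 1.26] th end 18.079 to go deg 92.8
[0.004,-0.015,0,0,0.02, 0.011,-0.029,0,0,0.02, 0.021,-0.042,0,0,0.02, 0.033,-0.051,0,0,0.02, 0.047,-0.058,0,0,0.02, 0.063,-0.061,0,0,0.02, 0.079,-0.061,0,0,0.02, 0.094,-0.057,0,0,0.02, 0.108,-0.05,0,0,0.02, 0.12,-0.04,0,0,0.02]
q [0.0723 0.0292] t 17.867 w now 1.264 w rows [1.26 1.26 1.26 1.26 1.26 1.26 1.26 1.26 1.26 1.26] th end 19.135 to go deg 32.3
```

```bash

python3 -m creep '[-0.009,0.013,0,0,0.02, -0.021,0.023,0,0,0.02, -0.035,0.031,0,0,0.02, -0.05,0.035,0,0,0.02, -0.066,0.035,0,0,0.02, -0.081,0.033,0,0,0.02, -0.096,0.026,0,0,0.02, -0.109,0.017,0,0,0.02, -0.119,0.005,0,0,0.02, -0.126,-0.009,0,0,0.02]' | head -1
python3 -m creep '[-0.004,-0.015,0,0,0.02, -0.005,-0.031,0,0,0.02, -0.001,-0.047,0,0,0.02, 0.005,-0.061,0,0,0.02, 0.014,-0.073,0,0,0.02, 0.027,-0.084,0,0,0.02, 0.041,-0.091,0,0,0.02, 0.056,-0.095,0,0,0.02, 0.072,-0.095,0,0,0.02, 0.087,-0.092,0,0,0.02]' | head -1
python3 -m creep '[0.014,0.007,0,0,0.02, 0.027,0.016,0,0,0.02, 0.037,0.028,0,0,0.02, 0.044,0.042,0,0,0.02, 0.048,0.058,0,0,0.02, 0.048,0.074,0,0,0.02, 0.044,0.089,0,0,0.02, 0.038,0.103,0,0,0.02, 0.028,0.116,0,0,0.02, 0.016,0.126,0,0,0.02]' | head -1
python3 -m creep '[-0.014,0.007,0,0,0.02, -0.03,0.01,0,0,0.02, -0.045,0.01,0,0,0.02, -0.061,0.007,0,0,0.02, -0.075,0,0,0,0.02, -0.087,-0.01,0,0,0.02, -0.097,-0.022,0,0,0.02, -0.104,-0.036,0,0,0.02, -0.107,-0.052,0,0,0.02, -0.107,-0.068,0,0,0.02]' | head -1
python3 -m creep '[0.004,-0.015,0,0,0.02, 0.011,-0.029,0,0,0.02, 0.021,-0.042,0,0,0.02, 0.033,-0.051,0,0,0.02, 0.047,-0.058,0,0,0.02, 0.063,-0.061,0,0,0.02, 0.079,-0.061,0,0,0.02, 0.094,-0.057,0,0,0.02, 0.108,-0.05,0,0,0.02, 0.12,-0.04,0,0,0.02]'
python3 - <<'E'
from plan import *
L,c=look()
for s in([0]*10,[2,1]+[0]*8,[2.6,1.5]+[0]*8): rows(s,False)
cv2.imwrite("pics/t5.png",c["pixels"][100:340,190:440][:,:,::-1].repeat(2,0).repeat(2,1))
E
```

```text
clock: 15.37
clock: 16.2
clock: 17.03
clock: 17.87
clock: 18.7
eef_pos: [0.5811, -0.0917, 0.1868]
tool_rot: [0.973, 0.231, 0.002, 0.003]
ft_force: [3.4, -4.8, 6.5]
grip_width: 0.0306
grasp_force: 61.9
pred 19.133 seen 19.0 score 7.2
fit [0.073 0.026 3.351 0.808] resid [-0.006  0.025  0.044 -0.051 -0.012 -0.014  0.014]
[0,0,0,0,0.02, 0,0,0,0,0.02, 0,0,0,0,0.02, 0,0,0,0,0.02, 0,0,0,0,0.02, 0,0,0,0,0.02, 0,0,0,0,0.02, 0,0,0,0,0.02, 0,0,0,0,0.02, 0,0,0,0,0.02]
q [0.0729 0.0256] t 18.75 w now 1.216 w rows [0.81 0.46 0.16 0.   0.   0.   0.   0.   0.   0.  ] th end 19.238 to go deg 26.4
[0.007,0.009,0,0,0.02, 0.01,0.014,0,0,0.02, 0.01,0.014,0,0,0.02, 0.01,0.014,0,0,0.02, 0.01,0.014,0,0,0.02, 0.01,0.014,0,0,0.02, 0.01,0.014,0,0,0.02, 0.01,0.014,0,0,0.02, 0.01,0.014,0,0,0.02, 0.01,0.014,0,0,0.02]
q [0.0729 0.0256] t 18.75 w now 1.216 w rows [0.96 0.82 0.54 0.25 0.   0.   0.   0.   0.   0.  ] th end 19.334 to go deg 20.9
[0.009,0.012,0,0,0.02, 0.013,0.02,0,0,0.02, 0.013,0.02,0,0,0.02, 0.013,0.02,0,0,0.02, 0.013,0.02,0,0,0.02, 0.013,0.02,0,0,0.02, 0.013,0.02,0,0,0.02, 0.013,0.02,0,0,0.02, 0.013,0.02,0,0,0.02, 0.013,0.02,0,0,0.02]
q [0.0729 0.0256] t 18.75 w now 1.216 w rows [1.01 0.94 0.68 0.37 0.09 0.   0.   0.   0.   0.  ] th end 19.376 to go deg 18.6
```

View pics/t5.png

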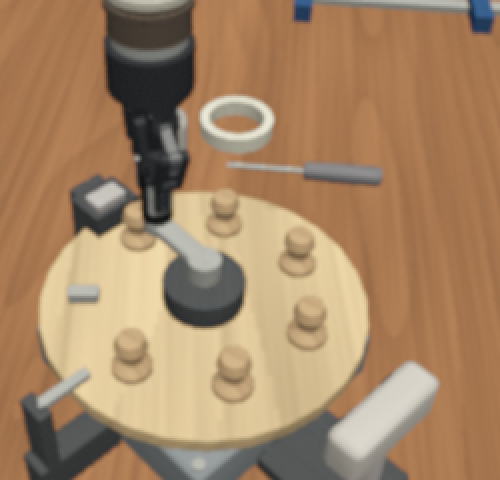

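The picture shows the lug at crop (83,293) and the pointer tip at (88,375), about 40° to go. The platter averaged 1.23 rad/s over the 6.7 s. Now I plan the stop.

```bash
python3 - <<'E'
from plan import *
rows([2.6]*5+[2,1,0,0,0],False)
rows([2.6]*4+[2,1,0,0,0,0],False)
E
```

```text
[0.009,0.012,0,0,0.02, 0.016,0.026,0,0,0.02, 0.019,0.041,0,0,0.02, 0.019,0.056,0,0,0.02, 0.016,0.07,0,0,0.02, 0.011,0.081,0,0,0.02, 0.008,0.086,0,0,0.02, 0.008,0.086,0,0,0.02, 0.008,0.086,0,0,0.02, 0.008,0.086,0,0,0.02]
q [0.0729 0.0256] t 18.75 w now 1.216 w rows [1.01 1.03 1.05 1.06 1.07 1.03 0.88 0.6  0.28 0.03] th end 19.79 to go deg 354.8
[0.009,0.012,0,0,0.02, 0.016,0.026,0,0,0.02, 0.019,0.041,0,0,0.02, 0.019,0.056,0,0,0.02, 0.017,0.067,0,0,0.02, 0.015,0.073,0,0,0.02, 0.015,0.073,0,0,0.02, 0.015,0.073,0,0,0.02, 0.015,0.073,0,0,0.02, 0.015,0.073,0,0,0.02]
q [0.0729 0.0256] t 18.75 w now 1.216 w rows [1.01 1.03 1.05 1.06 1.02 0.87 0.6  0.28 0.01 0.  ] th end 19.698 to go deg 0.1
```

Second plan ends at 0.1° to go, so I'll run that one and then measure.

```bash
python3 - <<'E' >/dev/null
from plan import *
rows([2.6]*4+[2,1,0,0,0,0])
E
python3 -m creep '[0.009,0.012,0,0,0.02, 0.016,0.026,0,0,0.02, 0.019,0.041,0,0,0.02, 0.019,0.056,0,0,0.02, 0.017,0.067,0,0,0.02, 0.015,0.073,0,0,0.02, 0.015,0.073,0,0,0.02, 0.015,0.073,0,0,0.02, 0.015,0.073,0,0,0.02, 0.015,0.073,0,0,0.02]' | head -2
python3 -m creep '[0,0,0,0,0.02, 0,0,0,0,0.02, 0,0,0,0,0.02, 0,0,0,0,0.02]' | head -1
python3 - <<'E'
from plan import *
L,c=look();a=L["th"][-1][1];print("off deg",np.rad2deg(a-PT)%360)
print("index",find("side","index",c),"pointer",find("side","pointer",c))
cv2.imwrite("pics/t6.png",c["pixels"][210:330,190:340][:,:,::-1].repeat(4,0).repeat(4,1))
E
```

```text
clock: 19.58
eef_pos: [0.5941, -0.0154, 0.1867]
clock: 19.92
pred 19.698 seen 19.707 score 7.2
fit [0.073 0.026 3.35  0.81 ] resid [-0.006  0.026  0.044 -0.052 -0.013 -0.014  0.016 -0.002]
off deg 0.42132746071524707
index [(0.96, array([0.6171, 0.0483, 0.106 ]))] pointer [(0.6, array([0.6053, 0.0557, 0.106 ]))]
```

View pics/t6.png

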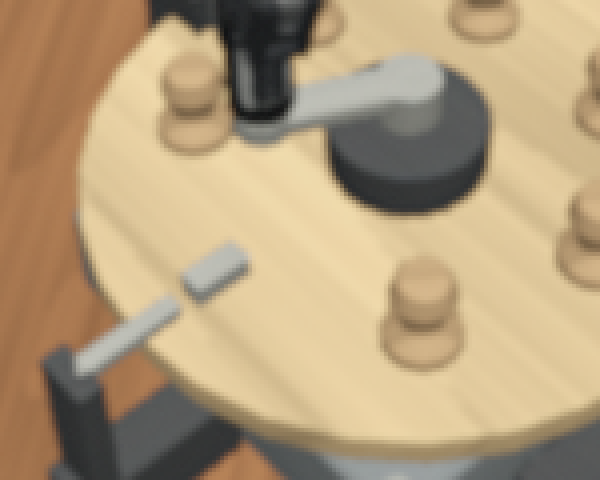

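The lug (crop 195–240, 250–295) lies on the pointer's line, with the tip at (172,303). I check that alignment geometrically.

```bash
python3 - <<'E'
from h import *
import pickle
c=pickle.load(open("cal.pkl","rb"))["side"]
g=lambda u,v:atz(c,(190+u/4,210+v/4),.12)[:2]
t,r,l=g(170,302),g(80,364),g(214,263)
d=(t-r)/np.linalg.norm(t-r);print(t,r,l,"blade dir deg",np.rad2deg(np.arctan2(*(-d)[::-1])))
n=np.array([-d[1],d[0]]);print("lateral lug vs blade mm",1e3*(l-t)@n,"along",1e3*(l-t)@d)
for ax in([.527,-.042],[.5258,-.0403],[.5279,-.0433]):
    print([np.rad2deg(np.arctan2(*(p-ax)[::-1])).round(1) for p in(t,r,l)],[np.hypot(*(p-ax)).round(4) for p in (t,r,l)])
E
```

```text
[0.61796677 0.06594204] [0.6488113  0.10203016] [0.60303424 0.04267206] blade dir deg 49.479478763479655
lateral lug vs blade mm 3.767667478860819 along 27.391178392038356
[np.float64(49.9), np.float64(49.8), np.float64(48.1)] [np.float64(0.1412), np.float64(0.1886), np.float64(0.1138)]
[np.float64(49.1), np.float64(49.2), np.float64(47.1)] [np.float64(0.1406), np.float64(0.1881), np.float64(0.1134)]
[np.float64(50.5), np.float64(50.2), np.float64(48.8)] [np.float64(0.1416), np.float64(0.1891), np.float64(0.1142)]
```

The lug is within about 2° of the pointer. I let go, lift and check once more.

```bash
python3 -m creep '[0,0,0,0,0.085, 0,0,0,0,0.085, 0,0,0,0,0.085, 0,0,0,0,0.085, 0,0,0,0,0.085, 0,0,0,0,0.085, 0,0,0.02,0,0.085, 0,0,0.05,0,0.085, 0,0,0.08,0,0.085, 0,0,0.1,0,0.085]'
python3 -m creep '[0,0,0.02,0,0.085, 0,0,0.02,0,0.085, 0,0,0.02,0,0.085, 0,0,0.02,0,0.085, 0,0,0.02,0,0.085, 0,0,0.02,0,0.085, 0,0,0.02,0,0.085, 0,0,0.02,0,0.085]'
python3 - <<'E'
from plan import *
c=cam("side");cv2.imwrite("pics/end.png",c["pixels"][:,:,::-1])
a,S,_=track(c,PT-.5,PT+.5);print("off deg",np.rad2deg(a-PT),S.max());print(bot.get_obs()["ft_force"])
E
```

```text
clock: 20.9
eef_pos: [0.5944, -0.0161, 0.2881]
tool_rot: [0.973, 0.232, 0.001, 0.0]
ft_force: [1.0, 0.2, 0.6]
grip_width: 0.0845
grasp_force: 0.0
clock: 21.57
eef_pos: [0.5936, -0.016, 0.3045]
tool_rot: [0.973, 0.232, -0.001, -0.0]
ft_force: [0.5, -0.3, 0.1]
grip_width: 0.0849
grasp_force: 0.0
off deg 0.3771088595356259 6.811111111111112
[ 0.86114819 -0.50275563  0.01786874]
```

View pics/end.png

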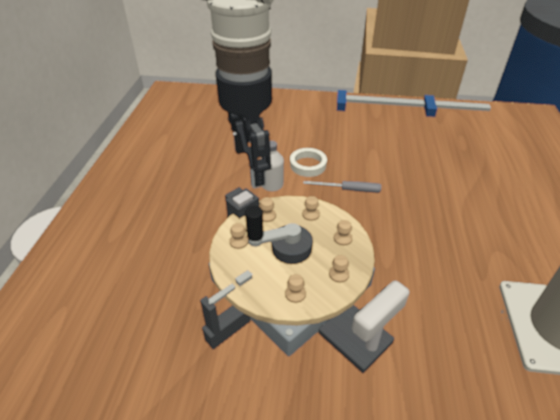

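The handle at (255,222) is free, and the lug at (243,277) is in line with the pointer. Glue, tape and screwdriver have not moved. Before handing in, I check the speed window in the fitted model.

```bash
python3 - <<'E'
from plan import *
L=load()
for q in(L["q"],[.0725,.034]):
    t,th,w=sim(L,*q,19.5)
    g=(w>1.047)&(w<1.466);m=(t>12.1)&(t<18.8);print(q,[(round(x,2),round(y,3)) for x,y in zip(t[::40],w[::40]) if 9.3<x<19.2])
    e=np.flatnonzero(np.diff(g.astype(int)));print(t[e].round(2))
E
```

```text
[0.07290608030228542, 0.026034894418099464] [(np.float64(9.47), np.float64(1.166)), (np.float64(9.67), np.float64(1.025)), (np.float64(9.87), np.float64(1.127)), (np.float64(10.07), np.float64(1.195)), (np.float64(10.27), np.float64(1.242)), (np.float64(10.47), np.float64(1.255)), (np.float64(10.67), np.float64(1.251)), (np.float64(10.87), np.float64(1.248)), (np.float64(11.07), np.float64(1.246)), (np.float64(11.27), np.float64(1.245)), (np.float64(11.47), np.float64(1.244)), (np.float64(11.67), np.float64(1.243)), (np.float64(11.87), np.float64(1.244)), (np.float64(12.07), np.float64(1.041)), (np.float64(12.27), np.float64(1.128)), (np.float64(12.47), np.float64(1.196)), (np.float64(12.67), np.float64(1.211)), (np.float64(12.87), np.float64(1.221)), (np.float64(13.07), np.float64(1.228)), (np.float64(13.27), np.float64(1.232)), (np.float64(13.47), np.float64(1.235)), (np.float64(13.67), np.float64(1.237)), (np.float64(13.87), np.float64(1.239)), (np.float64(14.07), np.float64(1.24)), (np.float64(14.27), np.float64(1.24)), (np.float64(14.47), np.float64(1.241)), (np.float64(14.67), 
[... 2283 characters left out ...]
 np.float64(1.258)), (np.float64(16.07), np.float64(1.259)), (np.float64(16.27), np.float64(1.259)), (np.float64(16.47), np.float64(1.259)), (np.float64(16.67), np.float64(1.259)), (np.float64(16.87), np.float64(1.26)), (np.float64(17.07), np.float64(1.26)), (np.float64(17.27), np.float64(1.26)), (np.float64(17.47), np.float64(1.26)), (np.float64(17.67), np.float64(1.26)), (np.float64(17.87), np.float64(1.26)), (np.float64(18.07), np.float64(1.26)), (np.float64(18.27), np.float64(1.26)), (np.float64(18.47), np.float64(1.26)), (np.float64(18.67), np.float64(1.26)), (np.float64(18.87), np.float64(1.076)), (np.float64(19.07), np.float64(1.095))]
[ 6.86  6.87  7.34  7.78  7.98  9.51  9.64 19.19]
```

The platter was in band from 12.13 to 18.78 s, at least 6.6 s. I hand in.

```bash
python3 -c "
from workcell import bot
print(bot.job_done())"
```

```text
the job is handed in; nothing more can be done
None
```

The job is handed in, with no verdict returned. By the fitted model (the platter's speed was not measured directly), it held about 12 turns a minute for at least 6.6 s. It stopped with the lug about 2° or less from the pointer, and I let go of the crank; the bystanders looked unmoved in the last picture.

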